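Put the washed lids back on the blood-room jars

ROBOT

A 6-joint arm with a two-finger parallel gripper is mounted at the origin on the work surface. World frame = base frame: x ahead of the robot, y to its left, z up, the work surface at z = 0. Lengths are in m, angles in rad, forces in N, time in s.
With the tool pointing down it reaches from about 0.275 to 0.85 m from the base axis. Payload 5.2 kg.
Tool frame: the origin (TCP) lies at the very end of the fingers, on their centre line; the grasp point (between the pads) lies 19 mm behind it (env.grip_point_offset is the distance from the TCP to the grasp point, in m); z points along the fingers, y is the line along which they close (so a half turn about z gives the same grasp; the last joint's range is limited). The gripper opens to 85 mm and grips with 20 to 120 N. Pads are 22 mm wide; open, the fingers measure 114 mm over their backs; the gripper's body (76 mm by 85 mm) begins 54 mm behind the grasp point. The pads swing forward as they close: fully open they stand 13 mm farther back than shut.
Start: joints at [-1.419, 0.259, 1.535, -0, 1.348, -0.203], TCP at [0.191, -0.516, 0.231] pointing down, gripper open.
Joint ranges: [-3.14, 3.14], [-0.91, 2.08], [0.19, 2.58], [-1.22, 4.36], [0.22, 2.71], [-3.12, 3.12]. Speed limits (rad/s): [2.57, 2.57, 3.14, 3.14, 3.14, 3.14].

INTERFACE

Orientations are given as a unit quaternion [x, y, z, w].
In Python, from plant import env, cams, ticket gives the robot as it stands. The module is installed in compiled form; this text tells all that it offers.
- The arm moves only by the tool apply_moves, never from a script. Its argument "deltas" is a list of rows, each a list of 3 entries, a list of its own where there are three numbers: the turn, a rotation vector about the tool's x, y, z in rad, then the shift along the tool's x, y, z in m, then the closure, from -1 (fully open) to 1 (shut). In form: [[[wx, wy, wz], [x, y, z], jaw], ...]. A call has 1 to 20 rows; each row shifts and turns the commanded pose from where the row before left it, along the tool's axes as they then stand; what a row does not reach is not made up. A row lasts 1/12 s, in which the tool goes at most 41.7 mm and 7.16 degrees, less where a joint would pass 70% of its speed; a pose out of reach is approached as far as the arm can. A call with a gripper value outside its range is refused whole. The fingers move at their own pace and stop on an object; the grip force is fixed at half the most. Time passes only in rows, so rows that do not move let the fingers close. It gives the time, the measured TCP pose, the force, the opening and the grip force at its end, in the units of the state.
- env.state(): the state, without advancing time (a new reading comes with each control period).
- cams.camera(name): name is "scene" or "top"; returns (picture, depth): 480x640x3 uint8, blue, green, red; 480x640 float32, m along the optical axis (not along the pixel's ray), 0 where there is no reading.
- cams.get_calibration(name): a dict with "fov_y" (degrees; the focal length in pixels is half the picture's height over the tangent of half this angle, whatever the lens; pixels are square), "cx", "cy" (the principal point, pixels), "k1" (the pictures are not rectified: a ray, as slopes to the right and down, at radius r is drawn at 1 + k1 r^2 times it, then the intrinsics apply), "world_to_cam" (4x4, takes a point from world to camera coordinates). Camera axes: x right, y up, looking along -z (the intrinsics and any distortion apply to the point x, -y, -z); pixel columns grow to the right and rows downward; lengths in m; the calibration is good to about 2 mm. A picture is of the moment at which its call begins. get_calibration takes no time and is no camera call.
- ticket.close_job(): hands the job in; it is judged then, once.
The state is a dict: "time_s": time; "joint_pos": joint angles; "qvel": joint speeds; "joint_torque": joint torques, N m; "eef_pos": TCP position; "orientation": TCP orientation; "wrist_force": force on the tool from outside, world axes, zero at the start; "ft_torque": the same for the moment, N m; "gripper_width": opening from 0.0 (shut) to 1.0 (fully open); "finger_force": force on a finger pad.
Only numpy, scipy, OpenCV 4.12 (cv2) and the standard library are available. Lean on these libraries where they do the work, as an engineer would, in place of code of your own. Each camera call takes 0.05 s, during which the arm holds its last target. There are 200 camera calls.

TASK

The washed steel lids of the four open jars stand stacked by size on the white plate. Take the stack apart and put each lid on its own jar, the one whose size it fits, so that every jar ends up closed with its lid level and fully home on the rim. Set the lids down rather than dropping them, and leave the jars, the tube rack and the bottle standing where they are.

Things in the scene. Friction and masses are not known exactly. Their poses are not given: they have to be found in the camera images.
- lid_small: The smallest of four hollow steel lids, loose; top of the stack, each 30 mm above the next, the lower knob hidden in its hollow. Flared skirt 67 mm across at its open lower edge, 57 at the flat top, 30 high; walls 2.5, top 4 thick. Upright black knob 19 across, 22 high on the middle of the top. Belongs on jar_small. Origin: centre of lower edge; z up.
- lid_medium: The second smallest of four hollow steel lids, loose; second from top, each 30 mm above the next, the lower knob hidden in its hollow. Flared skirt 87 mm across at its open lower edge, 77 at the flat top, 30 high; walls 2.5, top 4 thick. Upright black knob 19 across, 22 high on the middle of the top. Belongs on jar_medium. Origin: centre of lower edge; z up.
- lid_large: The second largest of four hollow steel lids, loose; third from top, each 30 mm above the next, the lower knob hidden in its hollow. Flared skirt 107 mm across at its open lower edge, 97 at the flat top, 30 high; walls 2.5, top 4 thick. Upright black knob 19 across, 22 high on the middle of the top. Belongs on jar_large. Origin: centre of lower edge; z up.
- lid_xlarge: The largest of four hollow steel lids, loose; bottom of the stack, on an 8 mm high plate, each 30 mm above the next, the lower knob hidden in its hollow. Flared skirt 127 mm across at its open lower edge, 117 at the flat top, 30 high; walls 2.5, top 4 thick. Upright black knob 19 across, 22 high on the middle of the top. Belongs on jar_xlarge. Origin: centre of lower edge; z up.
- jar_small: The smallest of four open steel jars, loose: 48 mm across, 66 high, wall 3, half full of small aluminium tubing clips. Its lid goes over the outside of the rim, with 7 mm of play all round at first, narrowing to 2, and rests with the inside of its top on the rim: lower edge then 40 mm above the jar's underside. Origin: centre of underside; z up.
- jar_medium: The second smallest of four open steel jars, loose: 68 mm across, 78 high, wall 3, half full of white plastic finger lancets. Its lid goes over the outside of the rim, with 7 mm of play all round at first, narrowing to 2, and rests with the inside of its top on the rim: lower edge then 52 mm above the jar's underside. Origin: centre of underside; z up.
- jar_large: The second largest of four open steel jars, loose: 88 mm across, 88 high, wall 3, half full of dark rubber tube stoppers. Its lid goes over the outside of the rim, with 7 mm of play all round at first, narrowing to 2, and rests with the inside of its top on the rim: lower edge then 62 mm above the jar's underside. Origin: centre of underside; z up.
- jar_xlarge: The largest of four open steel jars, loose: 108 mm across, 98 high, wall 3, half full of grey plastic tubing clamps. Its lid goes over the outside of the rim, with 7 mm of play all round at first, narrowing to 2, and rests with the inside of its top on the rim: lower edge then 72 mm above the jar's underside. Origin: centre of underside; z up.
- tube_rack: Bystander: loose white rack 126 x 52 mm, 88 mm high over the purple caps of its eight blood tubes. Origin: centre of the underside; x along its length, z up.
- bottle: Bystander: loose amber bottle with white label and cap, 48 mm across, 115 mm high. Origin: centre of the underside; z up.
Not all that is in view belongs to the job. Leave any red or yellow look-alike of the lid_xlarge alone. Leave any green look-alike of the lid_medium alone.

How it is judged:
At the end, for the whole second after the job is handed in: Each of the four lids sits on the jar of its own size: its centre within 6 mm of the jar's axis, its lower edge within 4 mm of the fully seated height over the jar's underside, level within 0.06 rad; every jar upright within 0.05 rad and within 30 mm of where it started; lids and jars at rest (horizontal distance between lid_small and jar_small below 0.006 m and z of lid_small in the frame of jar_small between 0.036 and 0.044 m and angle between each of lid_small, lid_medium, lid_large, lid_xlarge's own z axis and vertical below 0.06 rad and angle between each of jar_small, jar_medium, jar_large, jar_xlarge's own z axis and vertical below 0.05 rad and distance of each of jar_small, jar_medium, jar_large, jar_xlarge from where it was at the start of the episode below 0.03 m and linear speed of each of lid_small, jar_small, lid_medium, jar_medium, lid_large, jar_large, lid_xlarge, jar_xlarge below 0.02 m/s and horizontal distance between lid_medium and jar_medium below 0.006 m and z of lid_medium in the frame of jar_medium between 0.048 and 0.056 m and horizontal distance between lid_large and jar_large below 0.006 m and z of lid_large in the frame of jar_large between 0.058 and 0.066 m and horizontal distance between lid_xlarge and jar_xlarge below 0.006 m and z of lid_xlarge in the frame of jar_xlarge between 0.068 and 0.076 m); the robot touches nothing.
It fails at once if a lid is dropped (falls free of the fingers at over 0.8 m/s, some 35 mm of fall) ((linear speed of lid_small above 0.8 m/s and contact force between the fingers and lid_small below 0.05 N) or (linear speed of lid_medium above 0.8 m/s and contact force between the fingers and lid_medium below 0.05 N) or (linear speed of lid_large above 0.8 m/s and contact force between the fingers and lid_large below 0.05 N) or (linear speed of lid_xlarge above 0.8 m/s and contact force between the fingers and lid_xlarge below 0.05 N)).
It fails at once if a jar is shoved more than 40 mm or knocked over (distance of any of jar_small, jar_medium, jar_large, jar_xlarge from where it was at the start of the episode above 0.04 m or angle between any of jar_small, jar_medium, jar_large, jar_xlarge's own z axis and vertical above 0.5 rad).
It fails at once if the tube rack or the bottle is shoved more than 40 mm or knocked over (distance of any of tube_rack, bottle from where it was at the start of the episode above 0.04 m or angle between any of tube_rack, bottle's own z axis and vertical above 0.5 rad).
It also fails if it takes over 125 s, if anything falls off the work surface, if the arm or the gripper's body presses on something with over 40 N, if the wrist force passes 120 N, or if a joint passes its speed limit or range.

## Working session

There is one attempt and no reset: what is moved stays moved. The work goes in short steps, Python scripts to look and compute and a tool call to move; the robot and the scene stay as the last step left them, time stands still between calls to the robot, and variables do not carry over. Pictures are saved under pics/ and viewed, at most 14 in all, crops included, and the job is handed in when it is done.

Besides the shell and the picture viewer there is one more tool, called after "Call:" as a command line: name --argument value ..., lists and objects as JSON in quotes. apply_moves: Moves the arm, as the interface text tells. Its arguments: {"type":"object","properties":{"deltas":{"type":"array","items":{"type":"array"}}},"required":["deltas"]}

```bash
mkdir -p pics; cat > h.py <<'E'
import numpy as np, cv2
from plant import env, cams, ticket
def look(n):
    im,d=cams.camera(n); return im,d,cams.get_calibration(n)
def cloud(d,c):
    f=240/np.tan(np.radians(c["fov_y"])/2)
    K=np.array([[f,0,c["cx"]],[0,f,c["cy"]],[0,0,1.]])
    h,w=d.shape
    uv=np.stack(np.meshgrid(np.arange(w),np.arange(h)),-1).reshape(-1,1,2).astype(float)
    # drawn = x*(1+k1 r^2)
    s=cv2.undistortPointsIter(uv,K,np.array([c["k1"],0,0,0.]),None,None,(3,50,1e-9)).reshape(h,w,2)
    P=np.stack([s[...,0]*d,-s[...,1]*d,-d,np.ones_like(d)],-1)
    W=P@np.linalg.inv(np.array(c["world_to_cam"])).T
    return W[...,:3]
E
python3 - <<'E'
from h import *
for n in("scene","top"):
    im,d,c=look(n); cv2.imwrite(f"pics/{n}0.png",im); np.savez(f"{n}0.npz",im=im,d=d)
    print(n,c, (d>0).mean())
print(env.state())
E
```

```text
scene {'fov_y': 45.54705124186609, 'cx': 311.7004335689499, 'cy': 244.71326480588627, 'k1': -0.1659400670574659, 'world_to_cam': array([[ 0.79079864,  0.61192291, -0.0137064 , -0.35042823],
       [-0.49261739,  0.64958934,  0.57910431,  0.21163238],
       [ 0.36327073, -0.45120288,  0.81513823, -1.41433851],
       [ 0.        ,  0.        ,  0.        ,  1.        ]])} 0.9960611979166667
top {'fov_y': 51.28291566255464, 'cx': 322.1831807162275, 'cy': 245.6936448194296, 'k1': -0.09064709906293739, 'world_to_cam': array([[ 0.01561053, -0.99985225,  0.00719605, -0.04566091],
       [ 0.99342305,  0.01632581,  0.11333185, -0.48759863],
       [-0.11343258,  0.00537955,  0.99353113, -0.95966216],
       [ 0.        ,  0.        ,  0.        ,  1.        ]])} 0.9959765625
{'time_s': 0.1, 'joint_pos': array([-1.41878566e+00,  2.59255619e-01,  1.53595244e+00,  3.39437927e-05,
        1.34802116e+00, -2.02802041e-01]), 'qvel': array([ 2.77834027e-04, -3.09474737e-03, -2.51203529e-03, -1.23991304e-03,
        4.45131709e-04, -7.63562558e-05]), 'joint_torque': array([ 2.89357922e-03, -4.46972251e+01, -2.91243875e+01, -1.48339127e-04,
        6.30159295e-03,  7.43505012e-06]), 'eef_pos': array([ 0.19103798, -0.5152574 ,  0.23057415]), 'orientation': array([ 9.84305057e-01,  1.76473468e-01,  3.73227017e-05, -8.17598825e-04]), 'wrist_force': array([ 0.32252502, -0.45040545,  0.10419775]), 'ft_torque': array([-0.00531019,  0.00384965, -0.02369112]), 'finger_force': 0.0, 'gripper_width': 1.000919569738042}
```

View pics/scene0.png

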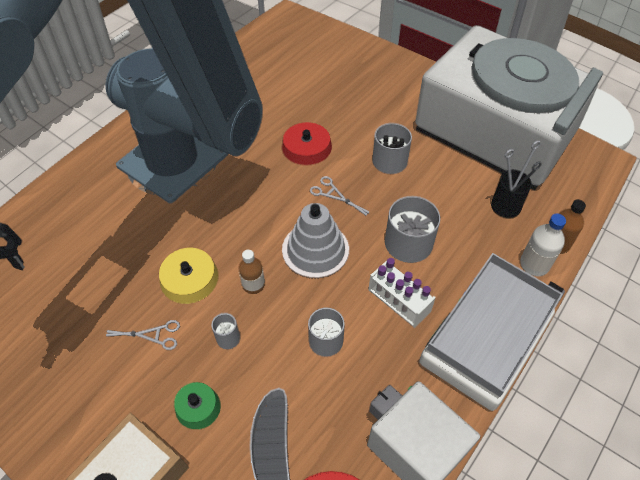

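View pics/top0.png

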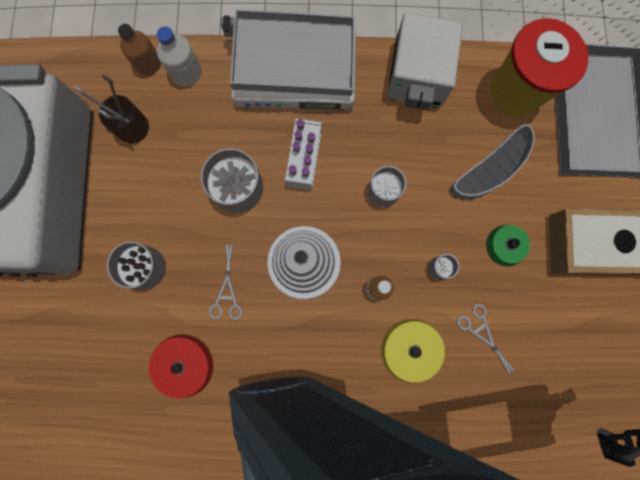

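The two pictures show the lid stack at top px (304,262). The open jars are at (444,266) small, (387,187) medium, (135,266) large and (231,182) xlarge. The rack is at (303,155) and the bottle at (379,288). The red, yellow and green lids are decoys.

```bash
cat >> h.py <<'E'
from scipy.optimize import least_squares
def circ(p,r):
    f=lambda q:np.hypot(p[:,0]-q[0],p[:,1]-q[1])-r
    s=least_squares(f,np.median(p,0),loss="soft_l1",f_scale=.002)
    return s.x,np.sqrt(np.mean(f(s.x)**2))
JARS=dict(small=(444,266,.024,.066),medium=(387,187,.034,.078),large=(135,266,.044,.088),xlarge=(231,182,.054,.098))
def near(W,xy,rad,z0,z1):
    return W[(np.hypot(W[...,0]-xy[0],W[...,1]-xy[1])<rad)&(W[...,2]>z0)&(W[...,2]<z1)]
E
python3 - <<'E'
from h import *
W={};D={}
for n in("top","scene"):
    a=np.load(f"{n}0.npz");W[n]=cloud(a["d"],cams.get_calibration(n))
t=W["top"]
print("table z",np.median(t[330:345,230:330,2]))
for k,(u,v,r,h) in JARS.items():
    xy=np.median(t[v-4:v+5,u-4:u+5,:2].reshape(-1,2),0)
    for n in W:
        p=near(W[n],xy,r+.035,h-.006,h+.006)
        print(k,n,xy.round(3),len(p),*[np.round(x,4) for x in circ(p[:,:2],r-.0015)],"z",np.median(p[:,2]).round(4), np.percentile(p[:,2],97).round(4))
xy=t[257,301,:2]; print("knob",t[257,301])
for n in W:
    p=near(W[n],xy,.03,.14,.16); print(n,"knob",len(p),p.mean(0).round(4),((p[:,:2].max(0)+p[:,:2].min(0))/2).round(4))
    for z,ro in((.128,.0285),(.098,.0385),(.068,.0485),(.038,.0585)):
        p=near(W[n],xy,.075,z-.005,z+.005);
        q=p[np.hypot(*(p[:,:2]-xy).T)>ro-.012]
        (c,rr)=cv2.minEnclosingCircle(p[:,:2].astype(np.float32)); print(z,len(p),np.round(c,4),round(rr,4),p[:,2].mean().round(4))
for nm,(u,v) in dict(bottle=(385,287),rack=(303,150)).items():print(nm,t[v,u])
for nm,uv in dict(r=(178,366),y=(415,350),g=(509,244),scissor=(227,290)).items():print(nm,t[uv[1],uv[0]])
E
```

```text
table z 0.0006436196266288441
small top [ 0.451 -0.276] 153 [ 0.4493 -0.2748] 0.001 z 0.0657 0.0692
small scene [ 0.451 -0.276] 170 [ 0.4478 -0.2761] 0.0014 z 0.0652 0.0696
medium top [ 0.604 -0.163] 208 [ 0.6062 -0.1612] 0.0013 z 0.0782 0.0815
medium scene [ 0.604 -0.163] 259 [ 0.6037 -0.1631] 0.0011 z 0.0773 0.0812
large top [0.44  0.324] 324 [0.4404 0.3209] 0.0011 z 0.088 0.0914
large scene [0.44  0.324] 240 [0.437  0.3203] 0.0019 z 0.0868 0.0913
xlarge top [0.606 0.141] 386 [0.6085 0.1386] 0.0013 z 0.0979 0.1011
xlarge scene [0.606 0.141] 361 [0.6056 0.1376] 0.0017 z 0.0969 0.1013
knob [ 0.45436609 -0.000851    0.14707641]
top knob 94 [ 0.4562 -0.      0.1492] [ 0.4562 -0.    ]
0.128 746 [4.566e-01 2.000e-04] 0.0292 0.1279
0.098 431 [ 0.4572 -0.0007] 0.0396 0.098
0.068 501 [ 4.582e-01 -2.000e-04] 0.0494 0.068
0.038 561 [ 0.4579 -0.0006] 0.0593 0.0383
scene knob 82 [ 0.4545 -0.0021  0.1482] [ 0.4529 -0.0006]
0.128 437 [ 0.4526 -0.0006] 0.0308 0.1282
0.098 293 [ 0.4544 -0.0031] 0.0399 0.0978
0.068 340 [ 0.4571 -0.0017] 0.0507 0.0679
0.038 399 [ 0.4569 -0.0031] 0.06 0.0383
bottle [ 0.40578073 -0.15064371  0.11656425]
rack [0.6741172 0.0030327 0.055435 ]
r [0.25146958 0.23210672 0.05151146]
y [ 0.28939555 -0.21655678  0.05394884]
g [ 0.49603451 -0.40708838  0.04254429]
scissor [ 0.39843006  0.15276431 -0.00148462]
```

Call:
apply_moves --deltas '[[[0,0,0.118],[0,0,0],0.0],[[0,0,0.118],[0,0,0],0.0],[[0,0,0.1185],[0,0,0],0.0],[[0,0,0],[0.0156,-0.03025,0],0.0],[[0,0,0],[0.0156,-0.03025,0],0.0],[[0,0,0],[0.0156,-0.03025,0],0.0],[[0,0,0],[0.0156,-0.03025,0],0.0],[[0,0,0],[0.0156,-0.03025,0],0.0],[[0,0,0],[0.0156,-0.03025,0],0.0],[[0,0,0],[0.0156,-0.03025,0],0.0],[[0,0,0],[0.0156,-0.03025,0],0.0],[[0,0,0],[0.0156,-0.03025,0],0.0],[[0,0,0],[0.0156,-0.03025,0],0.0],[[0,0,0],[0.0156,-0.03025,0],0.0],[[0,0,0],[0.0156,-0.03025,0],0.0],[[0,0,0],[0.0156,-0.03025,0],0.0],[[0,0,0],[0.0156,-0.03025,0],0.0],[[0,0,0],[0.0156,-0.03025,0],0.0],[[0,0,0],[0.0156,-0.03025,0],0.0],[[0,0,0],[0.0156,-0.03025,0],0.0]]'

```text
time_s: 1.77
eef_pos: [0.4564, 0.0004, 0.2311]
orientation: [1.0, 0.0, -0.0, 0.0]
wrist_force: [0.6, -0.5, -0.4]
gripper_width: 0.5
finger_force: 0.0
```

Call:
apply_moves --deltas '[[[0,0,0],[0,0.0005,0.02],0.0],[[0,0,0],[0,0,0.02],0.0],[[0,0,0],[0,0,0.02],0.0],[[0,0,0],[0,0,0.02],0.0],[[0,0,0],[0,0,0.012],0.0],[[0,0,0],[0,0,0.008],0.0],[[0,0,0],[0,0,0],0.2],[[0,0,0],[0,0,0],0.4],[[0,0,0],[0,0,0],0.5],[[0,0,0],[0,0,0],1],[[0,0,0],[0,0,0],1],[[0,0,0],[0,0,0],1],[[0,0,0],[0,0,0],1]]'

```text
time_s: 2.85
eef_pos: [0.4567, -0.0022, 0.132]
orientation: [1.0, 0.0, 0.001, 0.0]
wrist_force: [0.7, -0.1, 2.5]
gripper_width: 0.195
finger_force: 58.6
```

Call:
apply_moves --deltas '[[[0,0,0],[0,0,-0.003],1],[[0,0,0],[0,0,-0.006],1],[[0,0,0],[0,0,-0.01],1],[[0,0,0],[0,0,-0.015],1],[[0,0,0],[0,0,-0.02],1],[[0,0,0],[0,0,-0.02],1],[[0,0,0],[0,0,-0.016],1],[[0,0,0],[0,0,0],1],[[0,0,0],[0,0,0],1]]'

```text
time_s: 3.6
eef_pos: [0.4565, -0.0019, 0.222]
orientation: [1.0, 0.0, 0.001, 0.0]
wrist_force: [-0.8, -0.3, -1.2]
gripper_width: 0.197
finger_force: 58.6
```

```bash
cat >> h.py <<'E'
def snap(name,tag,box=None,s=3):
    im,d,c=look(name)
    W=cloud(d,c)
    o=im if box is None else cv2.resize(im[box[1]:box[3],box[0]:box[2]],None,fx=s,fy=s,interpolation=cv2.INTER_CUBIC)
    cv2.imwrite(f"pics/{tag}.png",o); return im,W
def stack():
    for n in("top","scene"):
        im,d,c=look(n);W=cloud(d,c)
        for z,r in((.098,.0385),(.068,.0485),(.038,.0585)):
            p=near(W,(.456,-.001),.075,z-.004,z+.004)
            if len(p)>20: print(n,z,len(p),np.round(cv2.minEnclosingCircle(p[:,:2].astype(np.float32)),4) if 0 else [np.round(x,4) for x in cv2.minEnclosingCircle(p[:,:2].astype(np.float32))])
E
python3 - <<'E'
from h import *
print(env.state()["eef_pos"],env.state()["wrist_force"])
snap("scene","lift1",(215,90,415,290))
E
```

```text
[ 0.4565322  -0.00193742  0.22204963] [-0.82840768 -0.31742691 -1.16978233]
```

View pics/lift1.png

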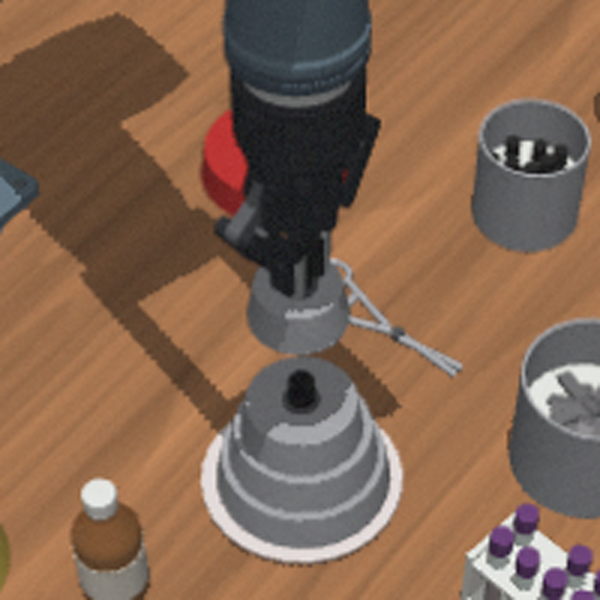

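Call:
apply_moves --deltas '[[[0,0,0],[0,0.01,0],1],[[0,0,0],[0,0.0185,0],1],[[0,0,0],[-0.0015,0.0225,0],1],[[0,0,0],[-0.0015,0.0225,0],1],[[0,0,0],[-0.0015,0.0225,0],1],[[0,0,0],[-0.0015,0.0225,0],1],[[0,0,0],[-0.0015,0.0225,0],1],[[0,0,0],[0,0.0225,0],1],[[0,0,0],[0,0.0225,0],1],[[0,0,0],[0,0.0225,0],1],[[0,0,0],[0,0.0225,0],1],[[0,0,0],[0,0.0225,0],1],[[0,0,0],[0,0.0135,0],1],[[0,0,0],[0,0.0075,0],1],[[0,0,0],[0,0,0.02],1],[[0,0,0],[0,0,0.03],1],[[0,0,0],[0,0,0.025],1],[[0,0,0],[0,0,0.015],1],[[0,0,0],[0,0,0],1],[[0,0,0],[0,0,0],1]]'

```text
time_s: 5.32
eef_pos: [0.4481, -0.2755, 0.1305]
orientation: [1.0, 0.0, -0.001, -0.001]
wrist_force: [-0.2, -0.4, -0.6]
gripper_width: 0.195
finger_force: 58.6
```

```bash
cat >> h.py <<'E'
def inhand(k,rl,tag=None):
    """lid lower edge circle and jar rim circle as seen by scene camera; lid bottom z=TCP-.034"""
    s=env.state();e=s["eef_pos"]; zb=e[2]-.034
    _,_,r,h=JARS[k]
    for n in("top","scene"):
        im,d,c=look(n); W=cloud(d,c)
        if tag: cv2.imwrite(f"pics/{tag}_{n}.png",im)
        p=near(W,e[:2],rl+.02,zb+.003,zb+.026)
        f=lambda q:np.hypot(p[:,0]-q[0],p[:,1]-q[1])-(rl-.005*(p[:,2]-zb)/.030)
        q=least_squares(f,e[:2],loss="soft_l1",f_scale=.002)
        j=near(W,e[:2],r+.02,.02,h-.004)
        g=lambda q:np.hypot(j[:,0]-q[0],j[:,1]-q[1])-r
        out=np.hypot(*(j[:,:2]-e[:2]).T)>r-.01; j=j[out]
        b=least_squares(g,e[:2],loss="soft_l1",f_scale=.002)
        print(n,"lid",len(p),q.x.round(4),"jar",len(j),b.x.round(4),"tcp",e.round(4))
E
python3 -c "
from h import *
inhand('small',.0335)
stack()"
```

```text
top lid 45 [ 0.4476 -0.2743] jar 45 [ 0.4496 -0.2754] tcp [ 0.4481 -0.2755  0.1305]
scene lid 308 [ 0.4461 -0.2754] jar 251 [ 0.4463 -0.2749] tcp [ 0.4481 -0.2755  0.1305]
top 0.098 1288 [array([ 4.572e-01, -3.000e-04]), np.float64(0.0394)]
top 0.068 484 [array([ 4.579e-01, -1.000e-04]), np.float64(0.0492)]
top 0.038 530 [array([ 0.458 , -0.0008]), np.float64(0.0593)]
scene 0.098 799 [array([ 0.4537, -0.0014]), np.float64(0.04)]
scene 0.068 312 [array([ 0.4549, -0.002 ]), np.float64(0.0497)]
scene 0.038 353 [array([ 0.4569, -0.002 ]), np.float64(0.0601)]
```

Call:
apply_moves --deltas '[[[0,0,0],[0.0007,0,0.012],1],[[0,0,0],[0,0,0.012],1],[[0,0,0],[0,0,0.008],1],[[0,0,0],[0,0,0.006],1],[[0,0,0],[0,0,0.005],1],[[0,0,0],[0,0,0.005],1],[[0,0,0],[0,0,0.004],1],[[0,0,0],[0,0,0.002],1],[[0,0,0],[0,0,0],1],[[0,0,0],[0,0,0],1]]'

```text
time_s: 6.35
eef_pos: [0.4495, -0.2765, 0.0774]
orientation: [1.0, 0.0, 0.0, 0.0]
wrist_force: [-0.2, -0.1, -1.1]
gripper_width: 0.195
finger_force: 58.6
```

Call:
apply_moves --deltas '[[[0,0,0],[0,0,0.0015],1],[[0,0,0],[0,0,0.0015],1],[[0,0,0],[0,0,0.0003],1],[[0,0,0],[0,0,0],1],[[0,0,0],[0,0,0],1],[[0,0,0],[0,0,0],1]]'

```text
time_s: 6.85
eef_pos: [0.4498, -0.2768, 0.0749]
orientation: [1.0, 0.0, 0.0, 0.001]
wrist_force: [-1.3, 0.6, 5.2]
gripper_width: 0.19
finger_force: 59.5
```

Contact at about the seated height. Release gently, then rise.

Call:
apply_moves --deltas '[[[0,0,0],[0,0,0],0.5],[[0,0,0],[0,0,0],0.4],[[0,0,0],[0,0,0],0.2],[[0,0,0],[0,0,0],0.0],[[0,0,0],[0,0,0],0.0],[[0,0,0],[0,0,-0.01],0.0],[[0,0,0],[0,0,-0.02],0.0],[[0,0,0],[0,0,-0.03],0.0],[[0,0,0],[0,0,-0.035],0.0],[[0,0,0],[0,0,-0.03],0.0],[[0,0,0],[0,0,0],0.0]]'

```text
time_s: 7.77
eef_pos: [0.4522, -0.2789, 0.2064]
orientation: [1.0, 0.0, 0.004, 0.004]
wrist_force: [0.6, -0.2, 0.1]
gripper_width: 0.501
finger_force: 0.0
```

```bash
cat >> h.py <<'E'
def seated(k,xy):
    _,_,r,h=JARS[k]; zt=h+.004; rt=r+.0045
    for n in("top","scene"):
        im,d,c=look(n); W=cloud(d,c)
        p=near(W,xy,rt+.02,zt-.004,zt+.008); q=p[np.hypot(*(p[:,:2]-np.median(p[:,:2],0)).T)>.013]
        A=np.c_[q[:,:2]-q[:,:2].mean(0),np.ones(len(q))]; m=np.linalg.lstsq(A,q[:,2],rcond=None)[0]
        print(n,k,"top z",m[2].round(4),"want",zt,"slope",m[:2].round(3),"centre",np.round(cv2.minEnclosingCircle(q[:,:2].astype(np.float32))[0],4),len(q))
E
python3 -c "
from h import *
seated('small',(.449,-.276))
snap('scene','s1',(140,240,340,390))
print(env.state()['eef_pos'])"
```

```text
top small top z 0.0701 want 0.07 slope [ 0.008 -0.08 ] centre [ 0.4506 -0.2649] 152
scene small top z 0.0702 want 0.07 slope [-0.002 -0.001] centre [ 0.4484 -0.2766] 467
[ 0.44931442 -0.27627654  0.1994032 ]
```

View pics/s1.png

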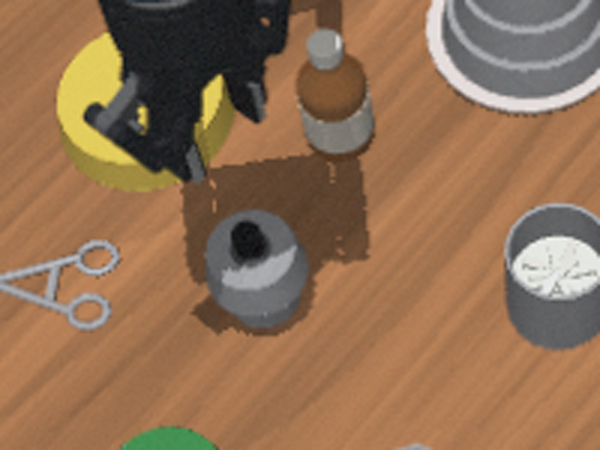

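Call:
apply_moves --deltas '[[[0,0,0],[0,-0.0153,0],0.0],[[0,0,0],[0.0005,-0.026,0],0.0],[[0,0,0],[0.001,-0.03,0],0.0],[[0,0,0],[0.001,-0.03,0],0.0],[[0,0,0],[0.001,-0.03,0],0.0],[[0,0,0],[0.001,-0.03,0],0.0],[[0,0,0],[0.001,-0.03,0],0.0],[[0,0,0],[0.001,-0.03,0],0.0],[[0,0,0],[0,-0.026,0],0.0],[[0,0,0],[0,-0.018,0],0.0],[[0,0,0],[0,-0.01,0],0.0],[[0,0,0],[0,0,0.01],0.0],[[0,0,0],[0,0,0.02],0.0],[[0,0,0],[0,0,0.025],0.0],[[0,0,0],[0,0,0.02],0.0],[[0,0,0],[0,0,0.015],0.0],[[0,0,0],[0,0,0.005],0.0],[[0,0,0],[0,0,0],0.0],[[0,0,0],[0,0,0],0.0]]'

```text
time_s: 9.5
eef_pos: [0.4557, -0.0017, 0.1038]
orientation: [1.0, -0.0, -0.0, -0.0]
wrist_force: [0.5, -0.0, -0.5]
gripper_width: 0.505
finger_force: 0.0
```

Call:
apply_moves --deltas '[[[0,0,0],[0,0,0.0015],0.2],[[0,0,0],[0,0,0],0.4],[[0,0,0],[0,0,0],0.5],[[0,0,0],[0,0,0],1],[[0,0,0],[0,0,0],1],[[0,0,0],[0,0,0],1],[[0,0,0],[0,0,0],1],[[0,0,0],[0,0,-0.002],1],[[0,0,0],[0,0,-0.004],1],[[0,0,0],[0,0,-0.008],1],[[0,0,0],[0,0,-0.015],1],[[0,0,0],[0,0,-0.02],1],[[0,0,0],[0,0,-0.025],1],[[0,0,0],[0,0,-0.02],1],[[0,0,0],[0,0,-0.006],1],[[0,0,0],[0,0,0],1],[[0,0,0],[0,0,0],1],[[0,0,0],[0,0,0],1]]'

```text
time_s: 11.0
eef_pos: [0.4549, -0.0009, 0.2012]
orientation: [1.0, 0.0, -0.001, -0.0]
wrist_force: [0.1, 0.8, -1.8]
gripper_width: 0.188
finger_force: 58.6
```

```bash
python3 -c "
from h import *
stack(); s=env.state(); print(s['eef_pos'],s['wrist_force'],s['gripper_width'])"
```

```text
top 0.068 124 [array([0.4303, 0.0129]), np.float64(0.0371)]
top 0.038 159 [array([0.43  , 0.0201]), np.float64(0.0456)]
scene 0.068 1198 [array([ 0.4558, -0.0014]), np.float64(0.0508)]
scene 0.038 361 [array([ 0.4557, -0.003 ]), np.float64(0.0595)]
[ 0.45490567 -0.00088565  0.20108537] [ 0.30265871  0.54990921 -0.42470224] 0.19456699322839968
```

Call:
apply_moves --deltas '[[[0,0,0],[0.006,0.0065,0],1],[[0,0,0],[0.012,0.0125,0],1],[[0,0,0],[0.015,0.016,0],1],[[0,0,0],[0.015,0.016,0],1],[[0,0,0],[0.015,0.016,0],1],[[0,0,0],[0.015,0.016,0],1],[[0,0,0],[0.015,0.016,0],1],[[0,0,0],[0.015,0.016,0],1],[[0,0,0],[0.015,0.016,0],1],[[0,0,0],[0.012,0.0145,0],1],[[0,0,0],[0.009,0.0105,0],1],[[0,0,0],[0.005,0.005,0],1],[[0,0,0],[0,0,0.01],1],[[0,0,0],[0,0,0.02],1],[[0,0,0],[0,0,0.022],1],[[0,0,0],[0,0,0.014],1],[[0,0,0],[0,0,0.006],1],[[0,0,0],[0,0,0],1],[[0,0,0],[0,0,0],1],[[0,0,0],[0,0,0],1]]'

```text
time_s: 12.77
eef_pos: [0.6055, -0.1621, 0.1316]
orientation: [1.0, 0.0, 0.001, 0.0]
wrist_force: [0.7, -0.1, -1.6]
gripper_width: 0.196
finger_force: 58.6
```

```bash
python3 -c "
from h import *
inhand('medium',.0435)"
```

```text
top lid 34 [ 0.6141 -0.1636] jar 0 [ 0.6055 -0.1621] tcp [ 0.6055 -0.1621  0.1316]
scene lid 434 [ 0.6024 -0.1613] jar 418 [ 0.6031 -0.1622] tcp [ 0.6055 -0.1621  0.1316]
```

Call:
apply_moves --deltas '[[[0,0,0],[0,0.0005,0.01],1],[[0,0,0],[0,0,0.01],1],[[0,0,0],[0,0,0.007],1],[[0,0,0],[0,0,0.006],1],[[0,0,0],[0,0,0.005],1],[[0,0,0],[0,0,0.003],1],[[0,0,0],[0,0,0.0015],1],[[0,0,0],[0,0,0],1],[[0,0,0],[0,0,0],1],[[0,0,0],[0,0,0],1]]'

```text
time_s: 13.7
eef_pos: [0.6051, -0.1627, 0.0882]
orientation: [1.0, 0.0, 0.0, 0.0]
wrist_force: [-1.0, 0.8, -1.3]
gripper_width: 0.198
finger_force: 58.7
```

Call:
apply_moves --deltas '[[[0,0,0],[0,0,0.001],1],[[0,0,0],[0,0,0.001],1],[[0,0,0],[0,0,0.0006],1],[[0,0,0],[0,0,0],1],[[0,0,0],[0,0,0],1],[[0,0,0],[0,0,0],1]]'

```text
time_s: 14.2
eef_pos: [0.6053, -0.1627, 0.0877]
orientation: [1.0, 0.0, 0.001, 0.0]
wrist_force: [-4.5, 2.2, 11.5]
gripper_width: 0.193
finger_force: 59.9
```

Call:
apply_moves --deltas '[[[0,0,0],[0,0,0],0.5],[[0,0,0],[0,0,0],0.4],[[0,0,0],[0,0,0],0.2],[[0,0,0],[0,0,0],0.0],[[0,0,0],[0,0,0],0.0],[[0,0,0],[0,0,-0.01],0.0],[[0,0,0],[0,0,-0.02],0.0],[[0,0,0],[0,0,-0.03],0.0],[[0,0,0],[0,0,-0.03],0.0],[[0,0,0],[0,0,0],0.0],[[0,0,0],[0,0,0],0.0]]'

```text
time_s: 15.12
eef_pos: [0.6064, -0.1632, 0.1786]
orientation: [1.0, 0.0, 0.003, 0.001]
wrist_force: [0.4, 0.2, -0.6]
gripper_width: 0.501
finger_force: 0.0
```

```bash
python3 -c "
from h import *
seated('medium',(.605,-.162))
print(env.state()['eef_pos'])"
```

```text
top medium top z 0.0828 want 0.082 slope [-0.006  0.009] centre [ 0.6076 -0.1623] 425
scene medium top z 0.0822 want 0.082 slope [-0.006  0.007] centre [ 0.6051 -0.1626] 1007
[ 0.6045508  -0.1624104   0.17529829]
```

Call:
apply_moves --deltas '[[[0,0,0],[-0.008,-0.009,0],0.0],[[0,0,0],[-0.016,-0.017,0],0.0],[[0,0,0],[-0.022,-0.024,0],0.0],[[0,0,0],[-0.022,-0.024,0],0.0],[[0,0,0],[-0.022,-0.024,0],0.0],[[0,0,0],[-0.022,-0.024,0],0.0],[[0,0,0],[-0.018,-0.019,0],0.0],[[0,0,0],[-0.012,-0.013,0],0.0],[[0,0,0],[-0.007,-0.007,0],0.0],[[0,0,0],[0,0,0.01],0.0],[[0,0,0],[0,0,0.02],0.0],[[0,0,0],[0,0,0.028],0.0],[[0,0,0],[0,0,0.025],0.0],[[0,0,0],[0,0,0.014],0.0],[[0,0,0],[0,0,0.005],0.0],[[0,0,0],[0,0,0],0.0],[[0,0,0],[0,0,0],0.0],[[0,0,0],[0,0,0],0.0]]'

```text
time_s: 16.72
eef_pos: [0.4568, -0.002, 0.0742]
orientation: [1.0, 0.0, 0.001, 0.0]
wrist_force: [0.0, -0.8, 0.3]
gripper_width: 0.501
finger_force: 0.0
```

Call:
apply_moves --deltas '[[[0,0,0],[0,0,0.0018],0.2],[[0,0,0],[0,0,0],0.4],[[0,0,0],[0,0,0],0.5],[[0,0,0],[0,0,0],1],[[0,0,0],[0,0,0],1],[[0,0,0],[0,0,0],1],[[0,0,0],[0,0,0],1],[[0,0,0],[0,0,-0.002],1],[[0,0,0],[0,0,-0.004],1],[[0,0,0],[0,0,-0.008],1],[[0,0,0],[0,0,-0.015],1],[[0,0,0],[0,0,-0.02],1],[[0,0,0],[0,0,-0.025],1],[[0,0,0],[0,0,-0.025],1],[[0,0,0],[0,0,-0.016],1],[[0,0,0],[0,0,-0.01],1],[[0,0,0],[0,0,0],1],[[0,0,0],[0,0,0],1],[[0,0,0],[0,0,0],1]]'

```text
time_s: 18.3
eef_pos: [0.455, -0.0014, 0.1955]
orientation: [1.0, 0.0, -0.001, -0.0]
wrist_force: [0.7, -0.2, -1.3]
gripper_width: 0.194
finger_force: 58.6
```

```bash
python3 -c "
from h import *
stack(); s=env.state(); print(s['eef_pos'],s['wrist_force'],s['gripper_width'])"
```

```text
top 0.038 123 [array([0.4164, 0.015 ]), np.float64(0.0359)]
scene 0.038 1703 [array([ 0.4542, -0.0023]), np.float64(0.061)]
[ 0.45491491 -0.00140375  0.19525547] [-0.49816276  0.03800342 -1.46917447] 0.1933449310891035
```

Call:
apply_moves --deltas '[[[0,0,0],[0,-0.01,0],1],[[0,0,0],[-0.001,-0.02,0],1],[[0,0,0],[-0.0015,-0.027,0],1],[[0,0,0],[-0.0015,-0.027,0],1],[[0,0,0],[-0.0015,-0.027,0],1],[[0,0,0],[-0.0015,-0.027,0],1],[[0,0,0],[-0.0015,-0.027,0],1],[[0,0,0],[-0.0015,-0.027,0],1],[[0,0,0],[-0.0015,-0.027,0],1],[[0,0,0],[-0.0015,-0.027,0],1],[[0,0,0],[-0.0015,-0.027,0],1],[[0,0,0],[-0.001,-0.021,0],1],[[0,0,0],[-0.001,-0.0174,0],1],[[0,0,0],[-0.0005,-0.01,0],1],[[0,0,0],[0,0,0.01],1],[[0,0,0],[0,0,0.02],1],[[0,0,0],[0,0,0.018],1],[[0,0,0],[0,0,0.008],1],[[0,0,0],[0,0,0],1],[[0,0,0],[0,0,0],1]]'

```text
time_s: 20.07
eef_pos: [0.4386, 0.3191, 0.1401]
orientation: [1.0, -0.0, -0.001, 0.0]
wrist_force: [0.2, -0.0, -0.2]
gripper_width: 0.192
finger_force: 58.8
```

```bash
python3 -c "
from h import *
inhand('large',.0535)
print(env.state()['eef_pos'])"
```

```text
top lid 427 [0.4406 0.3196] jar 309 [0.4399 0.3228] tcp [0.4386 0.3191 0.1401]
scene lid 407 [0.437  0.3207] jar 692 [0.4364 0.3219] tcp [0.4386 0.3191 0.1401]
[0.43953356 0.31967212 0.14149204]
```

Call:
apply_moves --deltas '[[[0,0,0],[-0.0006,-0.0013,0.01],1],[[0,0,0],[0,0,0.01],1],[[0,0,0],[0,0,0.007],1],[[0,0,0],[0,0,0.006],1],[[0,0,0],[0,0,0.004],1],[[0,0,0],[0,0,0.003],1],[[0,0,0],[0,0,0.0015],1],[[0,0,0],[0,0,0],1],[[0,0,0],[0,0,0],1],[[0,0,0],[0,0,0],1]]'

```text
time_s: 21.0
eef_pos: [0.4384, 0.3212, 0.0995]
orientation: [1.0, 0.0, 0.0, -0.0]
wrist_force: [-0.8, -0.6, -1.0]
gripper_width: 0.193
finger_force: 58.8
```

Call:
apply_moves --deltas '[[[0,0,0],[0,0,0.001],1],[[0,0,0],[0,0,0.001],1],[[0,0,0],[0,0,0.001],1],[[0,0,0],[0,0,0],1],[[0,0,0],[0,0,0],1],[[0,0,0],[0,0,0],1]]'

```text
time_s: 21.5
eef_pos: [0.4383, 0.3212, 0.0966]
orientation: [1.0, 0.0, 0.0, -0.0]
wrist_force: [-1.6, -0.8, 4.0]
gripper_width: 0.189
finger_force: 59.5
```

Call:
apply_moves --deltas '[[[0,0,0],[0,0,0.0003],0.5],[[0,0,0],[0,0,0],0.4],[[0,0,0],[0,0,0],0.2],[[0,0,0],[0,0,0],0.0],[[0,0,0],[0,0,0],0.0],[[0,0,0],[0,0,-0.01],0.0],[[0,0,0],[0,0,-0.02],0.0],[[0,0,0],[0,0,-0.03],0.0],[[0,0,0],[0,0,-0.03],0.0],[[0,0,0],[0,0,0],0.0],[[0,0,0],[0,0,0],0.0]]'

```text
time_s: 22.42
eef_pos: [0.4395, 0.3217, 0.1886]
orientation: [1.0, 0.0, 0.002, -0.001]
wrist_force: [-0.2, -0.3, -0.5]
gripper_width: 0.501
finger_force: 0.0
```

```bash
python3 -c "
from h import *
seated('large',(.438,.321))
stack()
print(env.state()['eef_pos'])"
```

```text
top large top z 0.0926 want 0.092 slope [0.005 0.002] centre [0.4402 0.3219] 1539
scene large top z 0.0928 want 0.092 slope [-0.003 -0.002] centre [0.4363 0.3203] 839
top 0.038 2672 [array([ 0.458 , -0.0008]), np.float64(0.0592)]
scene 0.038 1814 [array([ 0.4558, -0.0012]), np.float64(0.0608)]
[0.43730266 0.32068814 0.18466609]
```

Call:
apply_moves --deltas '[[[0,0,0],[0,0.011,0],0.0],[[0,0,0],[0.001,0.022,0],0.0],[[0,0,0],[0.002,0.032,0],0.0],[[0,0,0],[0.002,0.032,0],0.0],[[0,0,0],[0.002,0.032,0],0.0],[[0,0,0],[0.002,0.032,0],0.0],[[0,0,0],[0.002,0.032,0],0.0],[[0,0,0],[0.002,0.032,0],0.0],[[0,0,0],[0.002,0.032,0],0.0],[[0,0,0],[0.002,0.028,0],0.0],[[0,0,0],[0.001,0.022,0],0.0],[[0,0,0],[0.001,0.015,0],0.0],[[0,0,0],[0,0,0.02],0.0],[[0,0,0],[0,0,0.035],0.0],[[0,0,0],[0,0,0.035],0.0],[[0,0,0],[0,0,0.028],0.0],[[0,0,0],[0,0,0.016],0.0],[[0,0,0],[0,0,0.006],0.0],[[0,0,0],[0,0,0],0.0],[[0,0,0],[0,0,0],0.0]]'

```text
time_s: 24.28
eef_pos: [0.4572, -0.0012, 0.046]
orientation: [1.0, 0.0, -0.0, 0.0]
wrist_force: [-0.6, -0.1, 0.9]
gripper_width: 0.498
finger_force: 0.0
```

Call:
apply_moves --deltas '[[[0,0,0],[0,0,0.003],0.2],[[0,0,0],[0,0,0],0.4],[[0,0,0],[0,0,0],0.5],[[0,0,0],[0,0,0],1],[[0,0,0],[0,0,0],1],[[0,0,0],[0,0,0],1],[[0,0,0],[0,0,0],1],[[0,0,0],[0,0,-0.002],1],[[0,0,0],[0,0,-0.004],1],[[0,0,0],[0,0,-0.008],1],[[0,0,0],[0,0,-0.015],1],[[0,0,0],[0,0,-0.025],1],[[0,0,0],[0,0,-0.028],1],[[0,0,0],[0,0,-0.028],1],[[0,0,0],[0,0,-0.022],1],[[0,0,0],[0,0,-0.015],1],[[0,0,0],[0,0,-0.008],1],[[0,0,0],[0,0,0],1],[[0,0,0],[0,0,0],1],[[0,0,0],[0,0,0],1]]'

```text
time_s: 25.95
eef_pos: [0.4563, -0.0007, 0.1966]
orientation: [1.0, 0.0, -0.001, -0.0]
wrist_force: [-0.2, 0.2, -1.4]
gripper_width: 0.193
finger_force: 58.6
```

Call:
apply_moves --deltas '[[[0,0,0],[0.006,-0.006,0],1],[[0,0,0],[0.012,-0.011,0],1],[[0,0,0],[0.016,-0.015,0],1],[[0,0,0],[0.016,-0.015,0],1],[[0,0,0],[0.016,-0.015,0],1],[[0,0,0],[0.016,-0.015,0],1],[[0,0,0],[0.016,-0.015,0],1],[[0,0,0],[0.016,-0.015,0],1],[[0,0,0],[0.015,-0.014,0],1],[[0,0,0],[0.012,-0.01,0],1],[[0,0,0],[0.007,-0.006,0],1],[[0,0,0],[0.003,-0.002,0],1],[[0,0,0],[0,0,0.01],1],[[0,0,0],[0,0,0.018],1],[[0,0,0],[0,0,0.013],1],[[0,0,0],[0,0,0.006],1],[[0,0,0],[0,0,0],1],[[0,0,0],[0,0,0],1],[[0,0,0],[0,0,0],1]]'

```text
time_s: 27.53
eef_pos: [0.6086, 0.1378, 0.1516]
orientation: [1.0, -0.0, 0.001, 0.0]
wrist_force: [0.7, 0.2, -0.9]
gripper_width: 0.197
finger_force: 58.7
```

```bash
python3 -c "
from h import *
inhand('xlarge',.0635,'x')
print(env.state()['eef_pos'])"
```

```text
top lid 381 [0.6099 0.1392] jar 288 [0.61  0.139] tcp [0.6086 0.1378 0.1516]
scene lid 627 [0.6046 0.1398] jar 1026 [0.6049 0.1397] tcp [0.6086 0.1378 0.1516]
[0.60880739 0.13801218 0.15194973]
```

View pics/x_scene.png

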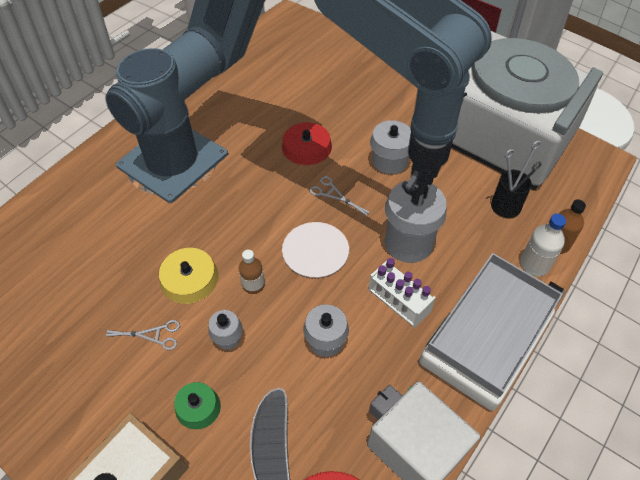

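The scene picture shows three jars closed, the plate empty, and the xlarge lid held level over its jar at (415,205), aligned within 1 mm.

Call:
apply_moves --deltas '[[[0,0,0],[0,0,0.01],1],[[0,0,0],[0,0,0.01],1],[[0,0,0],[0,0,0.007],1],[[0,0,0],[0,0,0.006],1],[[0,0,0],[0,0,0.004],1],[[0,0,0],[0,0,0.003],1],[[0,0,0],[0,0,0.0015],1],[[0,0,0],[0,0,0],1],[[0,0,0],[0,0,0],1],[[0,0,0],[0,0,0],1]]'

```text
time_s: 28.47
eef_pos: [0.6085, 0.1382, 0.1097]
orientation: [1.0, 0.0, 0.0, -0.0]
wrist_force: [0.7, 0.2, -2.7]
gripper_width: 0.19
finger_force: 58.6
```

Call:
apply_moves --deltas '[[[0,0,0],[0,0,0.001],1],[[0,0,0],[0,0,0.001],1],[[0,0,0],[0,0,0.0006],1],[[0,0,0],[0,0,0],1],[[0,0,0],[0,0,0],1],[[0,0,0],[0,0,0],1]]'

```text
time_s: 28.97
eef_pos: [0.6086, 0.1382, 0.1078]
orientation: [1.0, 0.0, 0.001, -0.0]
wrist_force: [-1.3, 0.7, 5.4]
gripper_width: 0.193
finger_force: 59.2
```

Call:
apply_moves --deltas '[[[0,0,0],[0,0,0.0003],0.5],[[0,0,0],[0,0,0],0.4],[[0,0,0],[0,0,0],0.2],[[0,0,0],[0,0,0],0.0],[[0,0,0],[0,0,0],0.0],[[0,0,0],[0,0,-0.01],0.0],[[0,0,0],[0,0,-0.02],0.0],[[0,0,0],[0,0,-0.03],0.0],[[0,0,0],[0,0,-0.03],0.0],[[0,0,0],[-0.03,0,0],0.0],[[0,0,0],[-0.035,0,0],0.0],[[0,0,0],[-0.035,0,0],0.0],[[0,0,0],[-0.035,0,0],0.0],[[0,0,0],[-0.03,0,0],0.0],[[0,0,0],[-0.02,0,0],0.0],[[0,0,0],[0,0,0],0.0],[[0,0,0],[0,0,0],0.0],[[0,0,0],[0,0,0],0.0]]'

```text
time_s: 30.47
eef_pos: [0.4244, 0.1381, 0.1974]
orientation: [1.0, 0.0, 0.001, -0.0]
wrist_force: [0.7, 0.0, -0.3]
gripper_width: 0.497
finger_force: 0.0
```

```bash
python3 -c "
from h import *
for k,xy in dict(small=(.449,-.276),medium=(.605,-.162),large=(.438,.321),xlarge=(.608,.138)).items(): seated(k,xy)
snap('scene','fin')"
```

```text
top small top z 0.0705 want 0.07 slope [-0.002 -0.007] centre [ 0.449  -0.2747] 576
scene small top z 0.0702 want 0.07 slope [ 0.004 -0.002] centre [ 0.4483 -0.2759] 462
top medium top z 0.0826 want 0.082 slope [ 0.003 -0.004] centre [ 0.6061 -0.1608] 1075
scene medium top z 0.0823 want 0.082 slope [-0.006  0.006] centre [ 0.6039 -0.1627] 1060
top large top z 0.0 want 0.092 slope [0. 0.] centre [0. 0.] 0
scene large top z 0.0928 want 0.092 slope [-0.002 -0.001] centre [0.4367 0.3189] 832
top xlarge top z 0.1027 want 0.10200000000000001 slope [0.001 0.002] centre [0.6078 0.1388] 2818
scene xlarge top z 0.1027 want 0.10200000000000001 slope [-0.001 -0.   ] centre [0.606  0.1375] 1836
  return _methods._mean(a, axis=axis, dtype=dtype,
  ret = um.true_divide(
h.py:54: RuntimeWarning: Mean of empty slice.
  A=np.c_[q[:,:2]-q[:,:2].mean(0),np.ones(len(q))]; m=np.linalg.lstsq(A,q[:,2],rcond=None)[0]
```

View pics/fin.png

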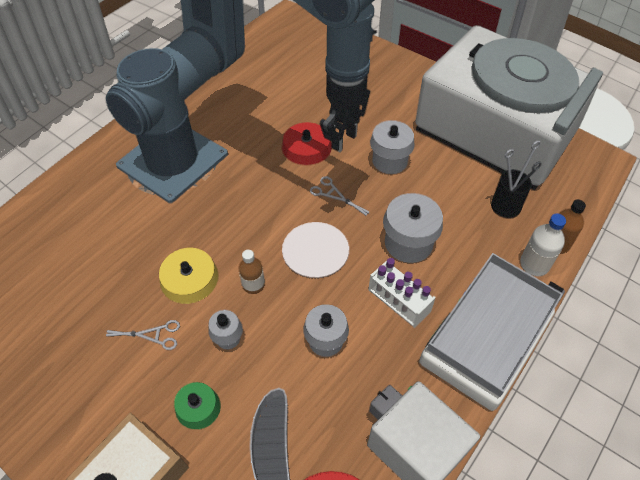

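All four jars are closed with level, seated lids at (225,328), (326,330), (392,145) and (413,225). The rack and bottle have not moved, and the arm is clear of everything.

```bash
python3 -c "
from plant import ticket
print(ticket.close_job())"
```

```text
the job is handed in; nothing more can be done
None
```

All four lids are on their own jars, measured level and fully seated, with the rack and bottle unmoved; I handed the job in after about 31 s of robot time, and no verdict came back.

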